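# Line up the heat sinks by size for fitting

### The job

Line up the four aluminium heat sinks in order of size on the row of grey pads: the smallest on the pad next to the green circuit board, then each larger one in turn, so that the largest stands at the end next to the screw dish. Set each one upright in the middle of its pad and let go. Leave the other things on the bench where they are.

Things in the scene. Friction and masses are not known exactly. Their poses are not given: they have to be found in the camera images.
- sink_a_center (a point): The smallest of four bare aluminium heat sinks: a square block of upright fins on a base plate, 27 x 27 mm wide and 28 mm tall, standing upright and loose on the table. The point is its centre, half-way up (14 mm above its underside); z is up, x and y are square to its sides (fins run along x). It can be gripped across either pair of opposite sides, as a solid block.
- sink_b_center (a point): The second smallest of four bare aluminium heat sinks: a square block of upright fins on a base plate, 38 x 38 mm wide and 38 mm tall, standing upright and loose on the table. The point is its centre, half-way up (19 mm above its underside); z is up, x and y are square to its sides (fins run along x). It can be gripped across either pair of opposite sides, as a solid block.
- sink_c_center (a point): The second largest of four bare aluminium heat sinks: a square block of upright fins on a base plate, 49 x 49 mm wide and 48 mm tall, standing upright and loose on the table. The point is its centre, half-way up (24 mm above its underside); z is up, x and y are square to its sides (fins run along x). It can be gripped across either pair of opposite sides, as a solid block.
- sink_d_center (a point): The largest of four bare aluminium heat sinks: a square block of upright fins on a base plate, 60 x 60 mm wide and 58 mm tall, standing upright and loose on the table. The point is its centre, half-way up (29 mm above its underside); z is up, x and y are square to its sides (fins run along x). It can be gripped across either pair of opposite sides, as a solid block.
- pad1: Pale grey square pad, 66 x 66 mm and 3 mm thick, fixed on a black strip (3 mm thick, 92 x 360 mm); its top is 6 mm above the table. One of four alike in a row, about 85 mm apart; pad1 is at one end, then pad2, pad3, pad4 (pad4 has the greater y). The origin is the centre of its underside, 3 mm below its top; its sides lie along its x and y, z up, y along the row towards pad4.
- pad2: Pale grey square pad, 66 x 66 mm and 3 mm thick, fixed on a black strip (3 mm thick, 92 x 360 mm); its top is 6 mm above the table. One of four alike in a row, about 85 mm apart; pad1 is at one end, then pad2, pad3, pad4 (pad4 has the greater y). The origin is the centre of its underside, 3 mm below its top; its sides lie along its x and y, z up, y along the row towards pad4.
- pad3: Pale grey square pad, 66 x 66 mm and 3 mm thick, fixed on a black strip (3 mm thick, 92 x 360 mm); its top is 6 mm above the table. One of four alike in a row, about 85 mm apart; pad1 is at one end, then pad2, pad3, pad4 (pad4 has the greater y). The origin is the centre of its underside, 3 mm below its top; its sides lie along its x and y, z up, y along the row towards pad4.
- pad4: Pale grey square pad, 66 x 66 mm and 3 mm thick, fixed on a black strip (3 mm thick, 92 x 360 mm); its top is 6 mm above the table. One of four alike in a row, about 85 mm apart; pad1 is at one end, then pad2, pad3, pad4 (pad4 has the greater y). The origin is the centre of its underside, 3 mm below its top; its sides lie along its x and y, z up, y along the row towards pad4.
- circuit_board: Green circuit board, 100 x 90 mm, up to 20 mm high, with a square white processor socket, fixed flat on the table just beyond one end of the row (it may be beyond pad1 or beyond pad4). The origin is the middle of its underside, at table height.
- screw_dish: Round black dish of screws, 84 mm across and 18 mm high, fixed just beyond the end of the row opposite to the circuit board. The origin is the middle of its underside, at table height.
Not all that is in view belongs to the job. Leave any purple or red look-alike of the pad2 alone.

How it is judged:
By the outcome, as a careful person would: the job done as asked, in the order asked, and still so for the second after the job is handed in, with the robot touching nothing.
It also fails if it takes over 88 s, if anything falls off the work surface, if the arm or the gripper's body presses on something with over 40 N, if the wrist force passes 120 N, or if a joint passes its speed limit or range.

### The arm

A 7-joint arm with a two-finger parallel gripper is mounted at the origin on the work surface. World frame = base frame: x ahead of the robot, y to its left, z up, the work surface at z = 0. Lengths are in m, angles in rad, forces in N, time in s.
With the tool pointing down it reaches from about 0.4 to 0.85 m from the base axis. Payload 10.4 kg.
Tool frame: the origin (TCP) lies where the fingers leave the gripper's body, on its centre line; the fingertips stand 70 mm ahead of it and the grasp point (between the pads) lies r.grip_depth ahead of it (r.grip_depth is the distance from the TCP to the grasp point, in m); z points along the fingers, y is the direction in which the jaws open and shut (so a half turn about z gives the same grasp; the last joint's range is limited). The gripper opens to 87 mm and grips with 3 to 60 N. Pads are 19 mm wide; open, the fingers measure 117 mm over their backs; the gripper's body (75 mm by 190 mm) begins 51 mm behind the grasp point.
Start: joints at [1.088, 0.332, -0.065, 1.46, 0.022, 1.35, -0.088], TCP at [0.277, -0.56, 0.292] pointing down, gripper open.
Joint ranges: [-2.6, 2.6], [-0.5, 2.12], [-1.47, 1.34], [0.16, 2.42], [-1.27, 4.41], [0.06, 2.06], [-2.6, 2.6]. Speed limits (rad/s): [2.22, 2.22, 2.79, 2.79, 3.14, 3.14, 3.14].

### API

Orientations are given as a unit quaternion [x, y, z, w].
In Python, from bench import monitor, viewer, workorder, nets, r gives the robot as it stands.
- The arm moves only by the tool drive_tool, never from a script. Its argument "plan" is a list of rows, each an object of numbers: "rx", "ry", "rz": the turn, a rotation vector about the tool's x, y, z in units of 360 degrees (1.0 is 360 degrees); "x", "y", "z": the shift along the tool's x, y, z in units of 1000 mm (1.0 is 1000 mm); "fingers": the opening, from 0 (shut) to 1 (fully open). In form: [{"rx": .., "ry": .., "rz": .., "x": .., "y": .., "z": .., "fingers": ..}, ...]. A call has 1 to 12 rows; each row is the pose to reach, as a shift and turn from the pose commanded when the call began, along the tool's axes at that moment, turning the shorter way round; what a row does not reach only later rows make up. A row lasts 1/8 s, in which the tool goes at most 62.5 mm and 10.7 degrees, less where a joint would pass 70% of its speed; a pose out of reach is approached as far as the arm can. A call with a number of a shift or a turn outside -1 to 1 is refused whole. A call with a gripper value outside its range is refused whole. The fingers move at their own pace and stop on an object; "squeeze" is the grip in N (left out, the last holds). Time passes only in rows, so rows that repeat a pose let the fingers close. It gives the time, the measured TCP pose, the force and the opening at its end, in the units of the state.
- monitor.read_state(): the state, without advancing time (a new reading comes with each control period).
- viewer.camera(name): name is "scene" or "top" or "wrist"; returns a dict with "color" (420x560x3 uint8, red, green, blue), "depth" (420x560 float32, m along the optical axis (not along the pixel's ray), 0 where there is no reading), "camera_matrix" (3x3 intrinsics, pixels), "xyz" and "rotation" of the camera in the world. Camera axes: x right, y down, z forward; pixel columns grow to the right and rows downward; lengths in m; the calibration is good to about 2 mm. A picture is of the moment at which its call begins.
- workorder.close_job(): hands the job in, once; it reports no verdict.
Trained networks look in the newest picture that a camera, given by its name, has taken for a name from the list of things; names that differ only in an ending like _2 or _b are one class to them, and where a whole thing is asked for, a point or a joint stands for the part that bears it (a point fixed in the world has none). Each returns a list of dicts, best first, with "confidence" (0 to 1); they miss things now and then, are a little off and sometimes report something else, mostly with a low value. They report only what shows in the picture. A call takes as long as a camera call. They do not tell look-alikes from the thing itself.
- nets.find_in(label, camera): "centre" ([x, y, z] in m, in world coordinates, good to about 4 mm: the middle of the surface that is visible of it).
- nets.regions_of(label, camera): "region" (420x560 bool, what is visible of it).
The state is a dict: "time": time; "joint_positions": joint angles; "joint_vel": joint speeds; "joint_torque": joint torques, N m; "ee_pos": TCP position; "eef_rot": TCP orientation; "ft_force": force on the tool from outside, world axes, zero at the start; "torque": the same for the moment, N m; "width": finger opening in m.
Only numpy, scipy, OpenCV 4.12 (cv2) and the standard library are available. Lean on these libraries where they do the work, as an engineer would, in place of code of your own. Each camera call takes 0.05 s, during which the arm holds its last target.

## Working session

There is one attempt and no reset: what is moved stays moved. The work goes in short steps, Python scripts to look and compute and a tool call to move; the robot and the scene stay as the last step left them, time stands still between calls to the robot, and variables do not carry over. Pictures are saved under pics/ and viewed, and the job is handed in when it is done.

Besides the shell and the picture viewer there is one more tool, called by a JSON object that holds its "op" and its "data", one argument or row to a line. drive_tool: Moves the arm, as the interface text tells. Its arguments: {"type":"object","properties":{"plan":{"type":"array","items":{"type":"object","properties":{"rx":{"type":"number","minimum":-1,"maximum":1},"ry":{"type":"number","minimum":-1,"maximum":1},"rz":{"type":"number","minimum":-1,"maximum":1},"x":{"type":"number","minimum":-1,"maximum":1},"y":{"type":"number","minimum":-1,"maximum":1},"z":{"type":"number","minimum":-1,"maximum":1},"fingers":{"type":"number"}}}},"squeeze":{"type":"number"}},"required":["plan"]}

```bash
mkdir -p pics; ls
python3 - <<'E'
from bench import monitor, viewer, nets, r
import cv2,numpy as np,pickle
print(monitor.read_state(), r.grip_depth)
d={}
for c in ("scene","top"):
    im=viewer.camera(c); d[c]=im
    cv2.imwrite(f"pics/{c}0.png",im["color"][:,:,::-1]); print(c,im["xyz"],im["rotation"],im["camera_matrix"])
    for l in ["sink_a_center","pad1","circuit_board","screw_dish"]:
        print(l,[(np.round(q["centre"],3),round(q["confidence"],2)) for q in nets.find_in(l,c)])
pickle.dump(d,open("d0.pkl","wb"))
E
```

```text
pics
{'time': 0.0, 'joint_positions': array([ 1.08839933,  0.33285612, -0.06467842,  1.4609388 ,  0.02161194,
        1.3498826 , -0.08848092]), 'joint_vel': array([-2.51456010e-04, -3.30532192e-05, -1.18952915e-03,  1.39767494e-04,
       -3.10696741e-04, -2.60538753e-05, -9.18801922e-04]), 'joint_torque': array([-6.68290941e-04, -6.23246455e+01,  2.38553574e-02, -3.89899921e+01,
       -6.16010372e-02,  3.95619997e-02,  1.51703102e-04]), 'ee_pos': array([ 0.27721321, -0.5598428 ,  0.29146485]), 'eef_rot': array([ 9.73686762e-01,  2.27889462e-01, -1.98319370e-04, -6.65676828e-04]), 'ft_force': array([-0.5777201 ,  0.2695145 , -0.18271888]), 'torque': array([ 0.02457006,  0.01997698, -0.00549694]), 'width': 0.08697770370384568} 0.051
scene [0.96078491 0.35081842 0.57012573] [ 0.41068752  0.81036736 -0.37438154 -0.18568514] [[398.97959886   0.         282.51860269]
 [  0.         398.97959886 209.16052214]
 [  0.           0.           1.        ]]
sink_a_center [(array([0.663, 0.08 , 0.02 ]), 0.68)]
pad1 [(array([ 0.497, -0.119,  0.006]), 0.95), (array([0.486, 0.044, 0.008]), 0.86), 
[... 223 characters left out ...]
ish [(array([0.433, 0.248, 0.006]), 0.68)]
top [0.30409657 0.00519862 0.91925177] [-0.69879899  0.70668262 -0.07752695  0.07917842] [[409.43829254   0.         279.2923678 ]
 [  0.         409.43829254 206.20710309]
 [  0.           0.           1.        ]]
sink_a_center [(array([0.659, 0.077, 0.021]), 0.53)]
pad1 [(array([ 0.495, -0.122,  0.007]), 0.95), (array([ 0.362, -0.002,  0.004]), 0.95), (array([ 0.489, -0.045,  0.004]), 0.85), (array([0.485, 0.043, 0.004]), 0.81), (array([0.321, 0.122, 0.002]), 0.66), (array([ 0.342, -0.139,  0.001]), 0.65), (array([0.485, 0.129, 0.006]), 0.6)]
circuit_board [(array([ 0.45 , -0.243,  0.003]), 0.61)]
screw_dish [(array([0.437, 0.248, 0.006]), 0.55)]
```

View pics/top0.png

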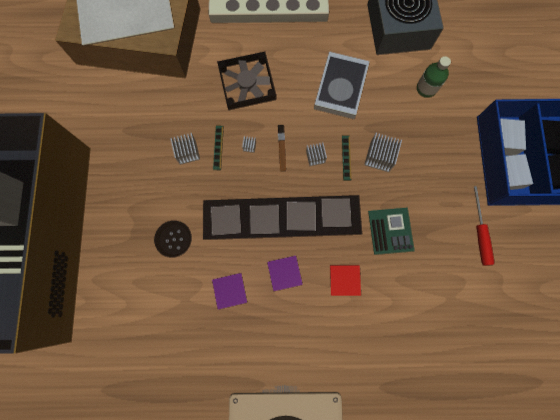

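View pics/scene0.png

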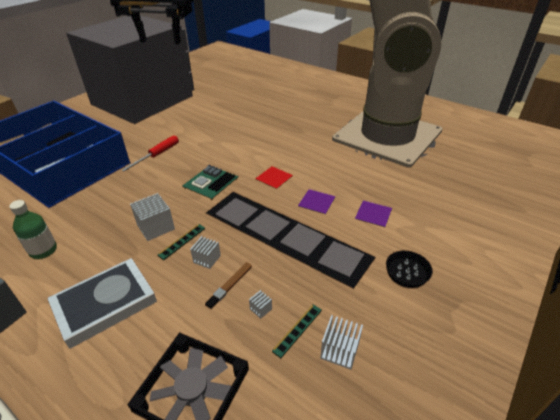

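The top view shows the sinks at px (249,144), (316,154), (185,148) and (384,152). The grey pads are at (337,212), (301,216), (264,219) and (225,220). The board, at (391,230), is at the −y end, so smallest goes on pad1. The purple squares at (229,291) and (285,273) and the red one at (345,280) are look-alikes to leave alone. Next I'll measure from depth.

```bash
cat > h.py <<'E'
import numpy as np,cv2
from scipy.spatial.transform import Rotation as R
def cloud(im):
    K=im["camera_matrix"];D=im["depth"];h,w=D.shape
    u,v=np.meshgrid(np.arange(w),np.arange(h))
    P=np.stack([(u-K[0,2])/K[0,0]*D,(v-K[1,2])/K[1,1]*D,D],-1)
    rot=np.array(im["rotation"]); Rm=rot if rot.shape==(3,3) else R.from_quat(rot).as_matrix()
    W=P@Rm.T+im["xyz"]; W[D<=0]=np.nan
    return W
def rect(P):
    (c,s,a)=cv2.minAreaRect((P[:,:2]*1000).astype(np.float32)); return np.round(c,1),np.round(s,1),round(a,1)
E
python3 - <<'E'
import pickle,numpy as np,cv2
from h import *
d=pickle.load(open("d0.pkl","rb"))
for c in d:
    W=cloud(d[c]); col=d[c]["color"].astype(int)
    z=W[...,2]; x=W[...,0];y=W[...,1]
    tab=(x>.55)&(x<.75)&(abs(y)<.3)&(z<.01); print(c,"table z",np.nanmedian(z[tab]))
    m=((x>.55)&(x<.76)&(abs(y)<.32)&(z>.016)&(z<.09)).astype(np.uint8)
    n,l,s,_=cv2.connectedComponentsWithStats(m)
    for i in range(1,n):
        if s[i,4]<40: continue
        P=W[l==i]; zt=np.percentile(P[:,2],97)
        T=P[P[:,2]>zt-.012]
        print("comp",s[i],"zt",round(zt,3),"all",rect(P),"top",rect(T))
    # grey pads
    g=((col.max(-1)-col.min(-1)<14)&(col.mean(-1)>75)&(x>.4)&(x<.56)&(abs(y)<.2)).astype(np.uint8)
    n,l,s,_=cv2.connectedComponentsWithStats(g)
    for i in range(1,n):
        if s[i,4]<150: continue
        P=W[l==i]; print("pad",s[i],np.round(np.nanmedian(P,0),4),rect(P))
im=d["top"]["color"][120:180,160:420,::-1]
cv2.imwrite("pics/crop1.png",cv2.resize(im,None,fx=3,fy=3,interpolation=cv2.INTER_CUBIC))
E
```

```text
scene table z -0.0008650597542326777
comp [ 130  194   44   42 1136] zt 0.058 all (array([ 630. , -228.5]), array([64.3, 60.5]), 72.5) top (array([ 630. , -228.4]), array([64.5, 60.1]), 72.3)
comp [190 237  30  26 496] zt 0.038 all (array([631.6, -77.8]), array([39.7, 40. ]), 12.1) top (array([631.5, -77.8]), array([39.6, 40. ]), 12.1)
comp [114 259  41  40 522] zt 0.027 all (array([ 745.4, -130.2]), array([107.2,  32.2]), 87.8) top (array([ 745.4, -130.2]), array([107.2,  32.2]), 87.8)
comp [249 291  23  22 292] zt 0.028 all (array([660.,  78.]), array([27.8, 27.7]), 83.2) top (array([660.,  78.]), array([27.8, 27.7]), 83.2)
comp [321 315  17  41 271] zt 0.048 all (array([651.4, 205.6]), array([51.1, 10.7]), 14.3) top (array([651.4, 205.6]), array([51.1, 10.7]), 14.3)
comp [331 318  12  39 123] zt 0.048 all (array([648.3, 216.9]), array([50. ,  2.6]), 14.5) top (array([648.1, 216.9]), array([49.6,  2.5]), 14.7)
comp [336 320  12  39 118] zt 0.048 all (array([646.8, 224.4]), array([50.3,  2.7]), 14.7) top (array([646.6, 224.3]), array([49.8,  2.6]), 14.6)
comp [341 322  12  39 110] z
[... 1581 characters left out ...]
)
comp [242 137  14  14 105] zt 0.031 all (array([658.1,  75.2]), array([27.3, 29.4]), 81.3) top (array([658.2,  75.5]), array([27.1, 29.3]), 82.1)
comp [307 143  20  22 269] zt 0.041 all (array([629.6, -80. ]), array([38.6, 38.8]), 11.4) top (array([629.6, -80. ]), array([38.5, 38.7]), 11.5)
pad [322 199  26  28 241] [ 0.5025 -0.1123  0.0063] (array([ 494.5, -119.8]), array([57.8, 64.5]), 88.0)
pad [287 202  29  28 409] [ 0.4892 -0.0388  0.0064] (array([488.2, -43. ]), array([63.9, 63.6]), 89.0)
pad [212 205  29  30 365] [0.4842 0.1276 0.0063] (array([480.7, 128.1]), array([64.2, 64. ]), 2.9)
pad [251 206  28  28 480] [0.4788 0.039  0.0063] (array([479.9,  40.2]), array([61.6, 62.8]), 89.4)
```

View pics/crop1.png

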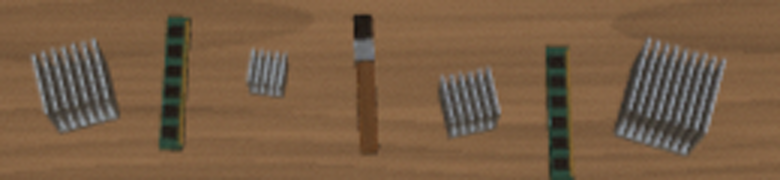

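```bash
cat >> h.py <<'E'
import json,os
def yawR(deg):
    a=np.radians(deg); c,s=np.cos(a),np.sin(a)
    return np.array([[c,s,0],[s,-c,0],[0,0,-1.]])
def rel(p0,R0,p,yaw):
    d=R0.T@(np.array(p)-p0); w=R.from_matrix(R0.T@yawR(yaw)).as_rotvec()/(2*np.pi)
    return np.round(d,4), np.round(w,4)
def plan(targets, measured=False):
    """targets: list of (x,y,z,yaw)"""
    from bench import monitor
    s=monitor.read_state(); p0=np.array(s["ee_pos"]);R0=R.from_quat(s["eef_rot"]).as_matrix()
    print("t",round(s["time"],2),"pos",np.round(p0,4),"yaw",round(np.degrees(np.arctan2(R0[1,0],R0[0,0])),2),"w",round(s["width"],4))
    for t in targets: 
        d,w=rel(p0,R0,t[:3],t[3]); print(t,"xyz",d.tolist(),"rot",w.tolist())
E
python3 - <<'E'
from h import *
plan([(.47,0,.42,90)])
E
```

```text
t 0.5 pos [ 0.2773 -0.5601  0.2922] yaw 26.34 w 0.0873
(0.47, 0, 0.42, 90) xyz [0.4212, -0.4164, -0.1278] rot [0.0, 0.0, -0.1768]
```

{"op": "drive_tool", "data": {
  "plan": [
    {"x": 0, "y": 0, "z": -0.05},
    {"x": 0.4212, "y": -0.4164, "z": -0.1278, "rz": -0.1768},
    {"x": 0.4212, "y": -0.4164, "z": -0.1278, "rz": -0.1768},
    {"x": 0.4212, "y": -0.4164, "z": -0.1278, "rz": -0.1768},
    {"x": 0.4212, "y": -0.4164, "z": -0.1278, "rz": -0.1768},
    {"x": 0.4212, "y": -0.4164, "z": -0.1278, "rz": -0.1768},
    {"x": 0.4212, "y": -0.4164, "z": -0.1278, "rz": -0.1768},
    {"x": 0.4212, "y": -0.4164, "z": -0.1278, "rz": -0.1768},
    {"x": 0.4212, "y": -0.4164, "z": -0.1278, "rz": -0.1768},
    {"x": 0.4212, "y": -0.4164, "z": -0.1278, "rz": -0.1768},
    {"x": 0.4212, "y": -0.4164, "z": -0.1278, "rz": -0.1768},
    {"x": 0.4212, "y": -0.4164, "z": -0.1278, "rz": -0.1768}
  ]
}}

```text
validation failed for argument at $.pl...
```

Run:
```python
from h import *
from bench import viewer
im=viewer.camera("wrist"); cv2.imwrite("pics/w1.png",im["color"][:,:,::-1]); print(im["xyz"],im["rotation"])
import pickle; pickle.dump(im,open("w1.pkl","wb"))
plan([(.659,.0765,.15,82.5),(.659,.0765,.073,82.5)])
```

```text
[ 0.34966342 -0.52400055  0.38449537] [ 0.8402731  -0.52127992 -0.078752    0.12651675]
t 0.55 pos [ 0.2774 -0.5601  0.2923] yaw 26.34 w 0.0869
(0.659, 0.0765, 0.15, 82.5) xyz [0.6245, -0.4011, 0.1423] rot [0.0, 0.0, -0.156]
(0.659, 0.0765, 0.073, 82.5) xyz [0.6245, -0.4011, 0.2193] rot [0.0, 0.0, -0.156]
```

View pics/w1.png

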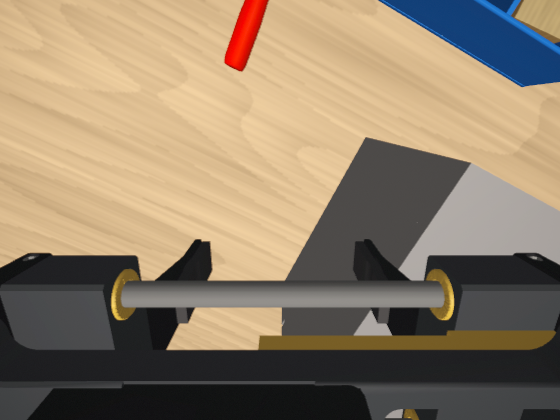

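The wrist view shows a grey box under the gripper at (370,250), so I'll rise first. The plan was refused, so I'll give every field this time.

{"op": "drive_tool", "data": {
  "plan": [
    {"rx": 0, "ry": 0, "rz": 0, "x": 0, "y": 0, "z": -0.06, "fingers": 1},
    {"rx": 0, "ry": 0, "rz": -0.1768, "x": 0.4212, "y": -0.4164, "z": -0.1278, "fingers": 1},
    {"rx": 0, "ry": 0, "rz": -0.1768, "x": 0.4212, "y": -0.4164, "z": -0.1278, "fingers": 1},
    {"rx": 0, "ry": 0, "rz": -0.1768, "x": 0.4212, "y": -0.4164, "z": -0.1278, "fingers": 1},
    {"rx": 0, "ry": 0, "rz": -0.1768, "x": 0.4212, "y": -0.4164, "z": -0.1278, "fingers": 1},
    {"rx": 0, "ry": 0, "rz": -0.1768, "x": 0.4212, "y": -0.4164, "z": -0.1278, "fingers": 1},
    {"rx": 0, "ry": 0, "rz": -0.1768, "x": 0.4212, "y": -0.4164, "z": -0.1278, "fingers": 1},
    {"rx": 0, "ry": 0, "rz": -0.1768, "x": 0.4212, "y": -0.4164, "z": -0.1278, "fingers": 1},
    {"rx": 0, "ry": 0, "rz": -0.1768, "x": 0.4212, "y": -0.4164, "z": -0.1278, "fingers": 1},
    {"rx": 0, "ry": 0, "rz": -0.1768, "x": 0.4212, "y": -0.4164, "z": -0.1278, "fingers": 1},
    {"rx": 0, "ry": 0, "rz": -0.1768, "x": 0.4212, "y": -0.4164, "z": -0.1278, "fingers": 1},
    {"rx": 0, "ry": 0, "rz": -0.1768, "x": 0.4212, "y": -0.4164, "z": -0.1278, "fingers": 1}
  ]
}}

```text
time: 2.05
ee_pos: [0.4704, 0.0028, 0.4205]
eef_rot: [0.705, 0.709, 0.0, 0.0]
ft_force: [-0.3, -0.8, -0.2]
width: 0.0872
```

Run:
```python
from h import *
from bench import viewer
im=viewer.camera("wrist"); cv2.imwrite("pics/w2.png",im["color"][:,:,::-1]); print(im["xyz"],im["rotation"])
import pickle; pickle.dump(im,open("w2.pkl","wb"))
W=cloud(im); x,y,z=[W[...,i] for i in range(3)]; col=im["color"].astype(int)
g=((col.max(-1)-col.min(-1)<18)&(col.mean(-1)>100)&(x>.4)&(x<.56)&(abs(y)<.2)&(z<.015)).astype(np.uint8)
g=cv2.morphologyEx(g,cv2.MORPH_OPEN,np.ones((3,3)))
n,l,s,_=cv2.connectedComponentsWithStats(g)
for i in range(1,n):
    if s[i,4]>300: print("pad",s[i],np.round(np.nanmedian(W[l==i],0),4),rect(W[l==i]))
m=((x>.55)&(x<.73)&(abs(y)<.3)&(z>.016)&(z<.09)).astype(np.uint8)
n,l,s,_=cv2.connectedComponentsWithStats(m)
for i in range(1,n):
    if s[i,4]>80: print("comp",s[i],rect(W[l==i]))
plan([(.659,.0765,.15,82.5),(.659,.0765,.074,82.5)])
```

```text
[0.46938991 0.08400188 0.51275022] [9.88897303e-01 2.60228882e-03 6.65011502e-04 1.48576274e-01]
pad [ 268   63   43   47 1837] [0.4806 0.1308 0.0057] (array([480.8, 129.9]), array([66.8, 66.2]), 4.2)
pad [ 269  122   40   41 1560] [0.4813 0.0426 0.0057] (array([480.8,  41.5]), array([65.9, 67.1]), 1.7)
pad [ 274  172   38   37 1353] [ 0.4882 -0.0404  0.0056] (array([488.5, -42.1]), array([67.5, 65.8]), 89.8)
pad [ 278  216   36   33 1181] [ 0.4951 -0.1212  0.0056] (array([ 495.8, -122.7]), array([66.3, 67.3]), 0.4)
comp [ 384    0   47   41 1344] (array([646. , 224.6]), array([50.4, 49.5]), 14.8)
comp [361 200  28  28 589] (array([631.1, -77.3]), array([38.2, 38.7]), 11.0)
comp [349 308  25   8  93] (array([ 616.3, -251.5]), array([11.2, 48. ]), 73.2)
t 2.1 pos [0.4701 0.0007 0.4201] yaw 90.12 w 0.0869
(0.659, 0.0765, 0.15, 82.5) xyz [0.0755, 0.189, 0.2702] rot [0.0, 0.0, 0.0212]
(0.659, 0.0765, 0.074, 82.5) xyz [0.0755, 0.189, 0.3462] rot [0.0, 0.0, 0.0212]
```

View pics/w2.png

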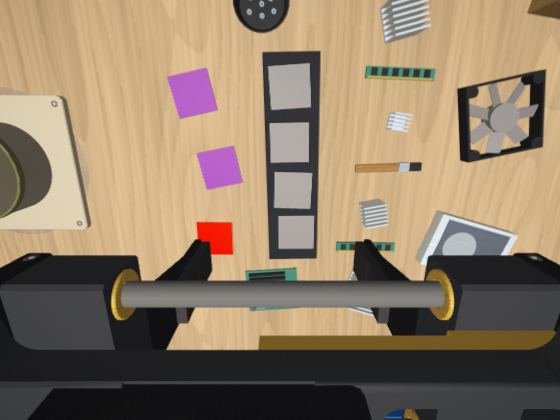

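The wrist view agrees with the other cameras: grey pads at (296,232), (293,190), (289,142) and (290,86), sinks A at (399,121), B at (374,213) and C at (405,18). Purple and red squares are off to the left. Picking A.

{"op": "drive_tool", "data": {
  "plan": [
    {"rx": 0, "ry": 0, "rz": 0.0212, "x": 0.076, "y": 0.189, "z": 0.27, "fingers": 1},
    {"rx": 0, "ry": 0, "rz": 0.0212, "x": 0.076, "y": 0.189, "z": 0.27, "fingers": 1},
    {"rx": 0, "ry": 0, "rz": 0.0212, "x": 0.076, "y": 0.189, "z": 0.27, "fingers": 1},
    {"rx": 0, "ry": 0, "rz": 0.0212, "x": 0.076, "y": 0.189, "z": 0.27, "fingers": 1},
    {"rx": 0, "ry": 0, "rz": 0.0212, "x": 0.076, "y": 0.189, "z": 0.27, "fingers": 1},
    {"rx": 0, "ry": 0, "rz": 0.0212, "x": 0.076, "y": 0.189, "z": 0.27, "fingers": 0.8},
    {"rx": 0, "ry": 0, "rz": 0.0212, "x": 0.076, "y": 0.189, "z": 0.27, "fingers": 0.8},
    {"rx": 0, "ry": 0, "rz": 0.0212, "x": 0.076, "y": 0.189, "z": 0.32, "fingers": 0.8},
    {"rx": 0, "ry": 0, "rz": 0.0212, "x": 0.076, "y": 0.189, "z": 0.346, "fingers": 0.8},
    {"rx": 0, "ry": 0, "rz": 0.0212, "x": 0.076, "y": 0.189, "z": 0.346, "fingers": 0.8},
    {"rx": 0, "ry": 0, "rz": 0.0212, "x": 0.076, "y": 0.189, "z": 0.346, "fingers": 0.8}
  ],
  "squeeze": 15
}}

```text
time: 3.48
ee_pos: [0.6598, 0.0753, 0.0764]
eef_rot: [0.753, 0.658, 0.001, 0.001]
ft_force: [-0.1, -0.1, 0.6]
width: 0.0695
```

Run:
```python
from h import *
from bench import viewer
im=viewer.camera("wrist"); cv2.imwrite("pics/w3.png",im["color"][:,:,::-1])
plan([(.659,.077,.074,82.5)])
```

```text
t 3.52 pos [0.66   0.0755 0.0764] yaw 82.32 w 0.0696
(0.659, 0.077, 0.074, 82.5) xyz [0.0013, -0.0011, 0.0024] rot [0.0005, -0.0, -0.0005]
```

View pics/w3.png

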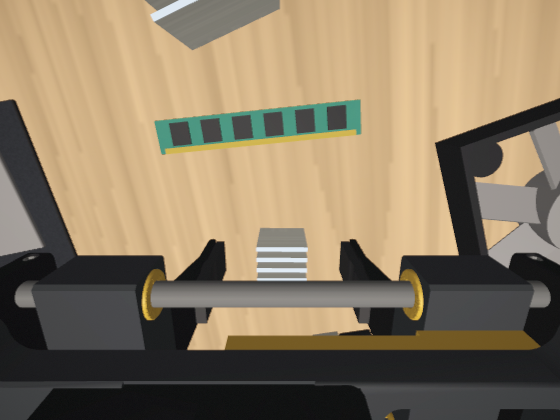

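{"op": "drive_tool", "data": {
  "plan": [
    {"rx": 0, "ry": 0, "rz": 0, "x": 0.001, "y": 0, "z": 0.001, "fingers": 0.8},
    {"rx": 0, "ry": 0, "rz": 0, "x": 0.001, "y": 0, "z": 0.001, "fingers": 0.1},
    {"rx": 0, "ry": 0, "rz": 0, "x": 0.001, "y": 0, "z": 0.001, "fingers": 0.1},
    {"rx": 0, "ry": 0, "rz": 0, "x": 0.001, "y": 0, "z": 0.001, "fingers": 0.1},
    {"rx": 0, "ry": 0, "rz": 0, "x": 0.001, "y": 0, "z": 0.001, "fingers": 0.1},
    {"rx": 0, "ry": 0, "rz": 0, "x": 0.001, "y": 0, "z": 0.001, "fingers": 0.1},
    {"rx": 0, "ry": 0, "rz": 0, "x": 0.001, "y": 0, "z": -0.04, "fingers": 0.1},
    {"rx": 0, "ry": 0, "rz": 0, "x": 0.001, "y": 0, "z": -0.08, "fingers": 0.1},
    {"rx": 0, "ry": 0, "rz": 0, "x": 0.001, "y": 0, "z": -0.08, "fingers": 0.1}
  ],
  "squeeze": 20
}}

```text
time: 4.65
ee_pos: [0.6608, 0.0775, 0.1578]
eef_rot: [0.753, 0.658, 0.002, 0.002]
ft_force: [0.2, -0.2, -0.1]
width: 0.027
```

Run:
```python
from h import *
from bench import viewer
im=viewer.camera("wrist"); cv2.imwrite("pics/w4.png",im["color"][:,:,::-1])
plan([(.4954,-.1215,.15,90),(.4954,-.1215,.083,90)])
```

```text
t 4.7 pos [0.6599 0.0771 0.1555] yaw 82.36 w 0.0266
(0.4954, -0.1215, 0.15, 90) xyz [-0.2187, -0.1366, 0.0051] rot [0.0004, -0.0, -0.0212]
(0.4954, -0.1215, 0.083, 90) xyz [-0.2188, -0.1368, 0.0721] rot [0.0004, -0.0, -0.0212]
```

View pics/w4.png

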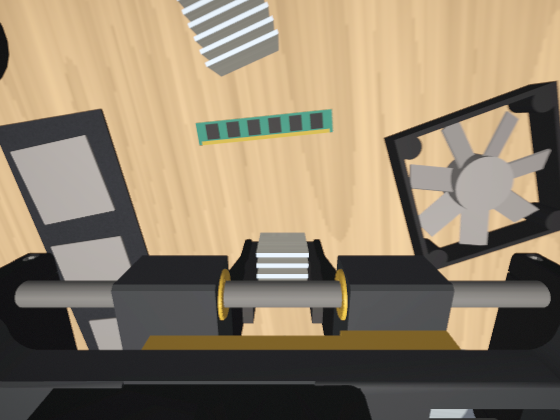

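A is held, at 27 mm width, between the jaws at (282,262). Now to pad1.

{"op": "drive_tool", "data": {
  "plan": [
    {"rx": 0, "ry": 0, "rz": -0.0212, "x": -0.219, "y": -0.1367, "z": 0.005, "fingers": 0.1},
    {"rx": 0, "ry": 0, "rz": -0.0212, "x": -0.219, "y": -0.1367, "z": 0.005, "fingers": 0.1},
    {"rx": 0, "ry": 0, "rz": -0.0212, "x": -0.219, "y": -0.1367, "z": 0.005, "fingers": 0.1},
    {"rx": 0, "ry": 0, "rz": -0.0212, "x": -0.219, "y": -0.1367, "z": 0.005, "fingers": 0.1},
    {"rx": 0, "ry": 0, "rz": -0.0212, "x": -0.219, "y": -0.1367, "z": 0.005, "fingers": 0.1},
    {"rx": 0, "ry": 0, "rz": -0.0212, "x": -0.219, "y": -0.1367, "z": 0.005, "fingers": 0.1},
    {"rx": 0, "ry": 0, "rz": -0.0212, "x": -0.219, "y": -0.1367, "z": 0.035, "fingers": 0.1},
    {"rx": 0, "ry": 0, "rz": -0.0212, "x": -0.219, "y": -0.1367, "z": 0.063, "fingers": 0.1},
    {"rx": 0, "ry": 0, "rz": -0.0212, "x": -0.219, "y": -0.1367, "z": 0.063, "fingers": 0.1},
    {"rx": 0, "ry": 0, "rz": -0.0212, "x": -0.219, "y": -0.1367, "z": 0.063, "fingers": 0.1}
  ]
}}

```text
time: 5.95
ee_pos: [0.4956, -0.1208, 0.0918]
eef_rot: [0.707, 0.708, 0.001, 0.0]
ft_force: [-0.5, 0.8, 0.5]
width: 0.027
```

Run:
```python
from h import *
from bench import viewer
im=viewer.camera("wrist"); cv2.imwrite("pics/w5.png",im["color"][:,:,::-1])
im=viewer.camera("scene"); cv2.imwrite("pics/s5.png",cv2.resize(im["color"][140:300,150:400,::-1],None,fx=3,fy=3))
plan([(.4954,-.1215,.082,90)])
```

```text
t 6.05 pos [ 0.4956 -0.1215  0.0922] yaw 90.04 w 0.0268
(0.4954, -0.1215, 0.082, 90) xyz [0.0, -0.0002, 0.0102] rot [0.0003, 0.0001, 0.0001]
```

View pics/w5.png

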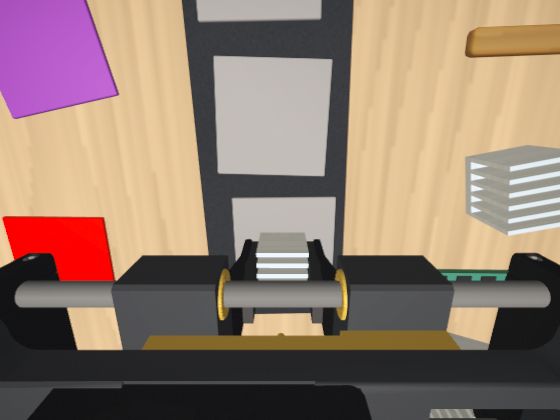

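View pics/s5.png

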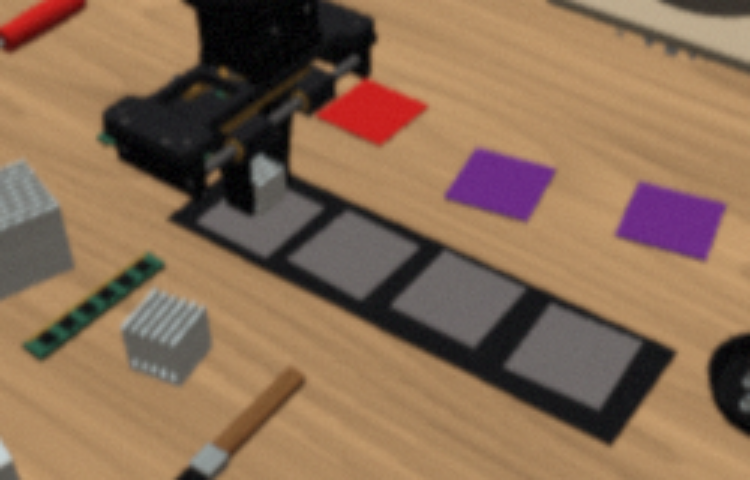

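A hangs just above pad1, centred. I'll lower, release and rise.

{"op": "drive_tool", "data": {
  "plan": [
    {"rx": 0, "ry": 0, "rz": 0, "x": 0, "y": 0, "z": 0.006, "fingers": 0.1},
    {"rx": 0, "ry": 0, "rz": 0, "x": 0, "y": 0, "z": 0.01, "fingers": 0.1},
    {"rx": 0, "ry": 0, "rz": 0, "x": 0, "y": 0, "z": 0.01, "fingers": 0.1},
    {"rx": 0, "ry": 0, "rz": 0, "x": 0, "y": 0, "z": 0.01, "fingers": 0.1}
  ]
}}

```text
time: 6.55
ee_pos: [0.4946, -0.122, 0.0811]
eef_rot: [0.707, 0.707, 0.0, 0.0]
ft_force: [0.6, 1.3, -0.5]
width: 0.0268
```

{"op": "drive_tool", "data": {
  "plan": [
    {"rx": 0, "ry": 0, "rz": 0, "x": 0, "y": 0, "z": 0.0005, "fingers": 0.1},
    {"rx": 0, "ry": 0, "rz": 0, "x": 0, "y": 0, "z": 0.0005, "fingers": 0.55},
    {"rx": 0, "ry": 0, "rz": 0, "x": 0, "y": 0, "z": 0.0005, "fingers": 0.55},
    {"rx": 0, "ry": 0, "rz": 0, "x": 0, "y": 0, "z": 0.0005, "fingers": 0.55},
    {"rx": 0, "ry": 0, "rz": 0, "x": 0, "y": 0, "z": -0.05, "fingers": 0.7},
    {"rx": 0, "ry": 0, "rz": 0, "x": 0, "y": 0, "z": -0.09, "fingers": 0.9},
    {"rx": 0, "ry": 0, "rz": 0, "x": 0, "y": 0, "z": -0.09, "fingers": 0.9}
  ]
}}

```text
time: 7.42
ee_pos: [0.4962, -0.1222, 0.174]
eef_rot: [0.707, 0.707, 0.001, 0.003]
ft_force: [-0.6, 0.4, -0.7]
width: 0.0702
```

Run:
```python
from h import *
from bench import viewer
im=viewer.camera("scene"); cv2.imwrite("pics/s6.png",cv2.resize(im["color"][140:300,150:400,::-1],None,fx=3,fy=3))
plan([(.6308,-.0782,.15,101.5),(.6308,-.0782,.075,101.5)])
```

```text
t 7.47 pos [ 0.4952 -0.1222  0.1721] yaw 89.98 w 0.0734
(0.6308, -0.0782, 0.15, 101.5) xyz [0.0441, 0.1355, 0.0224] rot [0.0003, 0.0003, -0.032]
(0.6308, -0.0782, 0.075, 101.5) xyz [0.0442, 0.1354, 0.0974] rot [0.0003, 0.0003, -0.032]
```

View pics/s6.png

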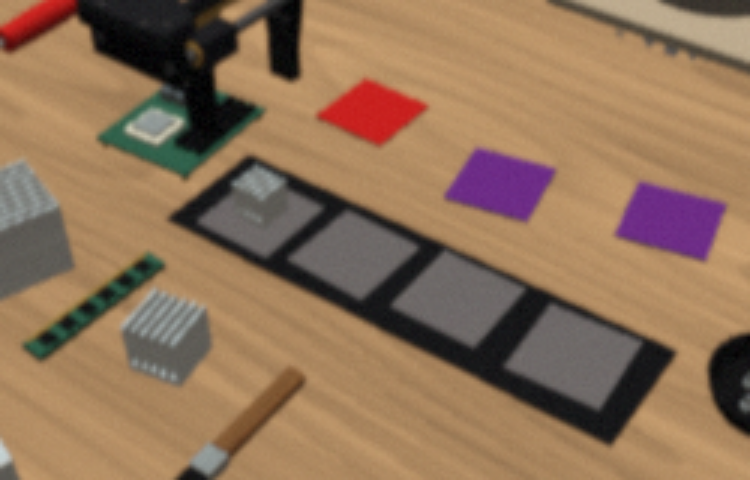

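A stands upright mid-pad1. Now B at crop (167,335): 38 mm by measurement, so second smallest.

{"op": "drive_tool", "data": {
  "plan": [
    {"rx": 0, "ry": 0, "rz": -0.032, "x": 0.0441, "y": 0.1355, "z": 0.022, "fingers": 0.95},
    {"rx": 0, "ry": 0, "rz": -0.032, "x": 0.0441, "y": 0.1355, "z": 0.022, "fingers": 0.95},
    {"rx": 0, "ry": 0, "rz": -0.032, "x": 0.0441, "y": 0.1355, "z": 0.022, "fingers": 0.95},
    {"rx": 0, "ry": 0, "rz": -0.032, "x": 0.0441, "y": 0.1355, "z": 0.022, "fingers": 0.95},
    {"rx": 0, "ry": 0, "rz": -0.032, "x": 0.0441, "y": 0.1355, "z": 0.06, "fingers": 0.95},
    {"rx": 0, "ry": 0, "rz": -0.032, "x": 0.0441, "y": 0.1355, "z": 0.0975, "fingers": 0.95},
    {"rx": 0, "ry": 0, "rz": -0.032, "x": 0.0441, "y": 0.1355, "z": 0.0975, "fingers": 0.95},
    {"rx": 0, "ry": 0, "rz": -0.032, "x": 0.0441, "y": 0.1355, "z": 0.0975, "fingers": 0.95}
  ]
}}

```text
time: 8.48
ee_pos: [0.6291, -0.0785, 0.0734]
eef_rot: [0.633, 0.774, -0.0, -0.0]
ft_force: [-0.1, -0.4, 1.0]
width: 0.0828
```

Run:
```python
from h import *
from bench import viewer
im=viewer.camera("wrist"); cv2.imwrite("pics/w7.png",im["color"][:,:,::-1])
plan([(.6308,-.0782,.075,101.5)])
```

```text
t 8.53 pos [ 0.6294 -0.0784  0.0736] yaw 101.48 w 0.0826
(0.6308, -0.0782, 0.075, 101.5) xyz [-0.0001, 0.0015, -0.0014] rot [-0.0001, 0.0001, -0.0]
```

View pics/w7.png

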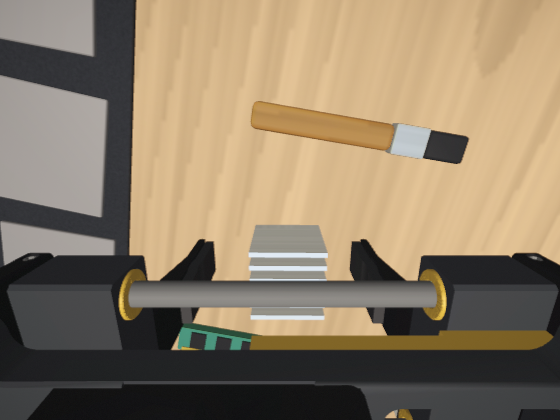

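{"op": "drive_tool", "data": {
  "plan": [
    {"rx": 0, "ry": 0, "rz": 0, "x": 0, "y": 0.0015, "z": 0, "fingers": 0.9},
    {"rx": 0, "ry": 0, "rz": 0, "x": 0, "y": 0.0015, "z": 0, "fingers": 0.2},
    {"rx": 0, "ry": 0, "rz": 0, "x": 0, "y": 0.0015, "z": 0, "fingers": 0.2},
    {"rx": 0, "ry": 0, "rz": 0, "x": 0, "y": 0.0015, "z": 0, "fingers": 0.2},
    {"rx": 0, "ry": 0, "rz": 0, "x": 0, "y": 0.0015, "z": 0, "fingers": 0.2},
    {"rx": 0, "ry": 0, "rz": 0, "x": 0, "y": 0.0015, "z": 0, "fingers": 0.2},
    {"rx": 0, "ry": 0, "rz": 0, "x": 0, "y": 0.0015, "z": -0.04, "fingers": 0.2},
    {"rx": 0, "ry": 0, "rz": 0, "x": 0, "y": 0.0015, "z": -0.08, "fingers": 0.2},
    {"rx": 0, "ry": 0, "rz": 0, "x": 0, "y": 0.0015, "z": -0.08, "fingers": 0.2}
  ],
  "squeeze": 25
}}

```text
time: 9.65
ee_pos: [0.6332, -0.0774, 0.1569]
eef_rot: [0.633, 0.774, 0.001, 0.002]
ft_force: [-0.6, 0.4, -0.8]
width: 0.0381
```

Run:
```python
from h import *
from bench import viewer
im=viewer.camera("wrist"); cv2.imwrite("pics/w8.png",im["color"][:,:,::-1])
plan([(.4884,-.042,.15,90),(.4884,-.042,.09,90)])
```

```text
t 9.7 pos [ 0.6322 -0.0776  0.1548] yaw 101.5 w 0.0377
(0.4884, -0.042, 0.15, 90) xyz [0.0636, -0.1338, 0.0044] rot [0.0004, 0.0001, 0.032]
(0.4884, -0.042, 0.09, 90) xyz [0.0637, -0.1339, 0.0644] rot [0.0004, 0.0001, 0.032]
```

View pics/w8.png

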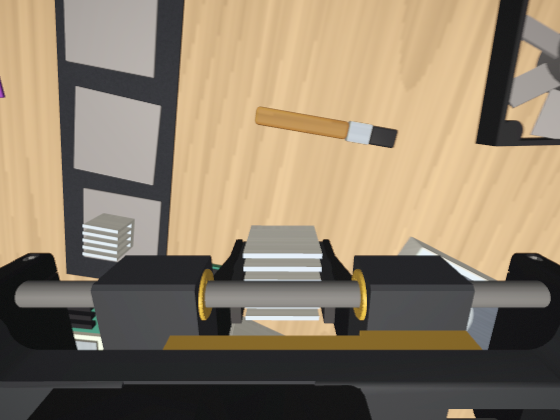

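B is held (38 mm).

{"op": "drive_tool", "data": {
  "plan": [
    {"rx": 0, "ry": 0, "rz": 0.032, "x": 0.0637, "y": -0.1338, "z": 0.004, "fingers": 0.2},
    {"rx": 0, "ry": 0, "rz": 0.032, "x": 0.0637, "y": -0.1338, "z": 0.004, "fingers": 0.2},
    {"rx": 0, "ry": 0, "rz": 0.032, "x": 0.0637, "y": -0.1338, "z": 0.004, "fingers": 0.2},
    {"rx": 0, "ry": 0, "rz": 0.032, "x": 0.0637, "y": -0.1338, "z": 0.004, "fingers": 0.2},
    {"rx": 0, "ry": 0, "rz": 0.032, "x": 0.0637, "y": -0.1338, "z": 0.035, "fingers": 0.2},
    {"rx": 0, "ry": 0, "rz": 0.032, "x": 0.0637, "y": -0.1338, "z": 0.066, "fingers": 0.2},
    {"rx": 0, "ry": 0, "rz": 0.032, "x": 0.0637, "y": -0.1338, "z": 0.066, "fingers": 0.2},
    {"rx": 0, "ry": 0, "rz": 0.032, "x": 0.0637, "y": -0.1338, "z": 0.066, "fingers": 0.2}
  ]
}}

```text
time: 10.7
ee_pos: [0.4885, -0.0417, 0.0882]
eef_rot: [0.707, 0.707, 0.0, -0.0]
ft_force: [0.1, -0.7, -0.3]
width: 0.0378
```

Run:
```python
from h import *
plan([(.4884,-.042,.08,90)])
```

```text
t 10.7 pos [ 0.4885 -0.0417  0.0882] yaw 90.0 w 0.0378
(0.4884, -0.042, 0.08, 90) xyz [-0.0003, -0.0001, 0.0082] rot [0.0001, -0.0001, -0.0]
```

{"op": "drive_tool", "data": {
  "plan": [
    {"rx": 0, "ry": 0, "rz": 0, "x": 0, "y": 0, "z": 0.005, "fingers": 0.2},
    {"rx": 0, "ry": 0, "rz": 0, "x": 0, "y": 0, "z": 0.0085, "fingers": 0.2},
    {"rx": 0, "ry": 0, "rz": 0, "x": 0, "y": 0, "z": 0.0085, "fingers": 0.2},
    {"rx": 0, "ry": 0, "rz": 0, "x": 0, "y": 0, "z": 0.0085, "fingers": 0.2},
    {"rx": 0, "ry": 0, "rz": 0, "x": 0, "y": 0, "z": 0.0085, "fingers": 0.65},
    {"rx": 0, "ry": 0, "rz": 0, "x": 0, "y": 0, "z": 0.0085, "fingers": 0.65},
    {"rx": 0, "ry": 0, "rz": 0, "x": 0, "y": 0, "z": 0.0085, "fingers": 0.65},
    {"rx": 0, "ry": 0, "rz": 0, "x": 0, "y": 0, "z": -0.04, "fingers": 0.8},
    {"rx": 0, "ry": 0, "rz": 0, "x": 0, "y": 0, "z": -0.09, "fingers": 1},
    {"rx": 0, "ry": 0, "rz": 0, "x": 0, "y": 0, "z": -0.09, "fingers": 1}
  ]
}}

```text
time: 11.95
ee_pos: [0.4896, -0.0418, 0.181]
eef_rot: [0.707, 0.707, 0.001, 0.003]
ft_force: [-0.1, 0.2, -0.3]
width: 0.0789
```

Run:
```python
from h import *
from bench import viewer
im=viewer.camera("scene"); cv2.imwrite("pics/s9.png",cv2.resize(im["color"][140:300,150:400,::-1],None,fx=3,fy=3))
plan([(.6455,.2233,.17,104.6),(.6455,.2233,.077,104.6)])
```

```text
t 12.0 pos [ 0.4885 -0.0421  0.179 ] yaw 89.97 w 0.0821
(0.6455, 0.2233, 0.17, 104.6) xyz [0.2654, 0.1568, 0.0091] rot [0.0005, 0.0003, -0.0406]
(0.6455, 0.2233, 0.077, 104.6) xyz [0.2656, 0.1565, 0.1021] rot [0.0005, 0.0003, -0.0406]
```

View pics/s9.png

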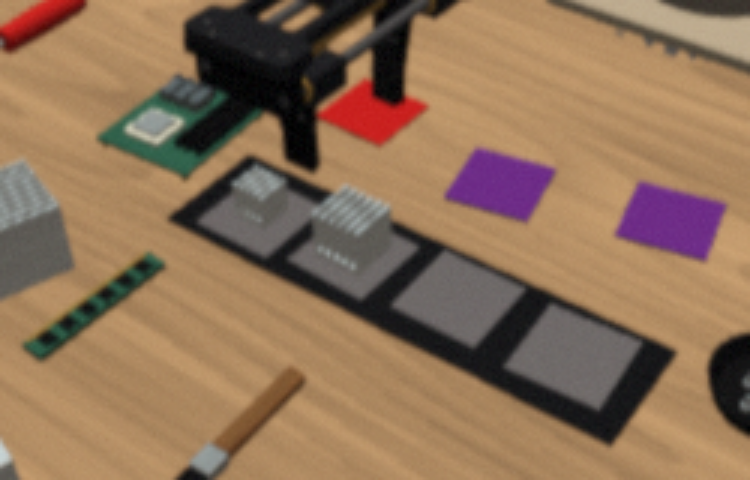

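B is on pad2, at crop (350,230). C is next: 49 mm, at top-view px (185,148).

{"op": "drive_tool", "data": {
  "plan": [
    {"rx": 0, "ry": 0, "rz": -0.0406, "x": 0.2655, "y": 0.1568, "z": 0.009, "fingers": 1},
    {"rx": 0, "ry": 0, "rz": -0.0406, "x": 0.2655, "y": 0.1568, "z": 0.009, "fingers": 1},
    {"rx": 0, "ry": 0, "rz": -0.0406, "x": 0.2655, "y": 0.1568, "z": 0.009, "fingers": 1},
    {"rx": 0, "ry": 0, "rz": -0.0406, "x": 0.2655, "y": 0.1568, "z": 0.009, "fingers": 1},
    {"rx": 0, "ry": 0, "rz": -0.0406, "x": 0.2655, "y": 0.1568, "z": 0.009, "fingers": 1},
    {"rx": 0, "ry": 0, "rz": -0.0406, "x": 0.2655, "y": 0.1568, "z": 0.009, "fingers": 1},
    {"rx": 0, "ry": 0, "rz": -0.0406, "x": 0.2655, "y": 0.1568, "z": 0.02, "fingers": 1},
    {"rx": 0, "ry": 0, "rz": -0.0406, "x": 0.2655, "y": 0.1568, "z": 0.06, "fingers": 1},
    {"rx": 0, "ry": 0, "rz": -0.0406, "x": 0.2655, "y": 0.1568, "z": 0.1, "fingers": 1},
    {"rx": 0, "ry": 0, "rz": -0.0406, "x": 0.2655, "y": 0.1568, "z": 0.1, "fingers": 1},
    {"rx": 0, "ry": 0, "rz": -0.0406, "x": 0.2655, "y": 0.1568, "z": 0.1, "fingers": 1}
  ]
}}

```text
time: 13.38
ee_pos: [0.6447, 0.2226, 0.0783]
eef_rot: [0.612, 0.791, -0.0, 0.0]
ft_force: [-0.3, 0.5, 0.4]
width: 0.0873
```

Run:
```python
from h import *
from bench import viewer
im=viewer.camera("wrist"); cv2.imwrite("pics/w10.png",im["color"][:,:,::-1])
plan([(.6455,.2233,.077,104.6)])
```

```text
t 13.43 pos [0.645  0.223  0.0788] yaw 104.55 w 0.0871
(0.6455, 0.2233, 0.077, 104.6) xyz [0.0002, 0.0006, 0.0018] rot [0.0002, 0.0001, -0.0001]
```

View pics/w10.png

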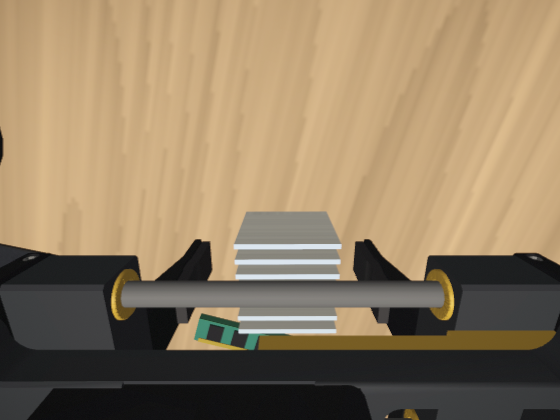

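{"op": "drive_tool", "data": {
  "plan": [
    {"rx": 0, "ry": 0, "rz": 0, "x": 0, "y": 0.001, "z": 0.001, "fingers": 1},
    {"rx": 0, "ry": 0, "rz": 0, "x": 0, "y": 0.001, "z": 0.001, "fingers": 0.3},
    {"rx": 0, "ry": 0, "rz": 0, "x": 0, "y": 0.001, "z": 0.001, "fingers": 0.3},
    {"rx": 0, "ry": 0, "rz": 0, "x": 0, "y": 0.001, "z": 0.001, "fingers": 0.3},
    {"rx": 0, "ry": 0, "rz": 0, "x": 0, "y": 0.001, "z": 0.001, "fingers": 0.3},
    {"rx": 0, "ry": 0, "rz": 0, "x": 0, "y": 0.001, "z": 0.001, "fingers": 0.3},
    {"rx": 0, "ry": 0, "rz": 0, "x": 0, "y": 0.001, "z": -0.05, "fingers": 0.3},
    {"rx": 0, "ry": 0, "rz": 0, "x": 0, "y": 0.001, "z": -0.1, "fingers": 0.3},
    {"rx": 0, "ry": 0, "rz": 0, "x": 0, "y": 0.001, "z": -0.1, "fingers": 0.3}
  ],
  "squeeze": 30
}}

```text
time: 14.55
ee_pos: [0.647, 0.225, 0.1821]
eef_rot: [0.611, 0.791, 0.003, 0.002]
ft_force: [-0.2, 0.3, -2.2]
width: 0.0488
```

Run:
```python
from h import *
from bench import viewer
im=viewer.camera("wrist"); cv2.imwrite("pics/w11.png",im["color"][:,:,::-1])
plan([(.4808,.0415,.18,91.3),(.4808,.0415,.094,91.3)])
```

```text
t 14.6 pos [0.6461 0.2242 0.1792] yaw 104.6 w 0.0486
(0.4808, 0.0415, 0.18, 91.3) xyz [-0.1351, -0.2061, -0.0014] rot [0.0005, -0.0, 0.037]
(0.4808, 0.0415, 0.094, 91.3) xyz [-0.1351, -0.2063, 0.0846] rot [0.0005, -0.0, 0.037]
```

View pics/w11.png

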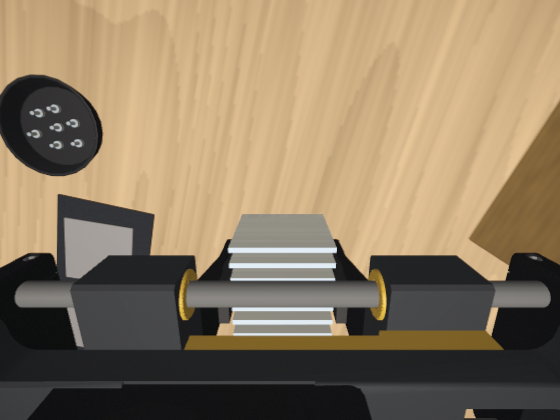

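C is held (49 mm). Moving over pad3.

{"op": "drive_tool", "data": {
  "plan": [
    {"rx": 0, "ry": 0, "rz": 0.037, "x": -0.1351, "y": -0.2062, "z": 0, "fingers": 0.3},
    {"rx": 0, "ry": 0, "rz": 0.037, "x": -0.1351, "y": -0.2062, "z": 0, "fingers": 0.3},
    {"rx": 0, "ry": 0, "rz": 0.037, "x": -0.1351, "y": -0.2062, "z": 0, "fingers": 0.3},
    {"rx": 0, "ry": 0, "rz": 0.037, "x": -0.1351, "y": -0.2062, "z": 0, "fingers": 0.3},
    {"rx": 0, "ry": 0, "rz": 0.037, "x": -0.1351, "y": -0.2062, "z": 0, "fingers": 0.3},
    {"rx": 0, "ry": 0, "rz": 0.037, "x": -0.1351, "y": -0.2062, "z": 0.02, "fingers": 0.3},
    {"rx": 0, "ry": 0, "rz": 0.037, "x": -0.1351, "y": -0.2062, "z": 0.06, "fingers": 0.3},
    {"rx": 0, "ry": 0, "rz": 0.037, "x": -0.1351, "y": -0.2062, "z": 0.085, "fingers": 0.3},
    {"rx": 0, "ry": 0, "rz": 0.037, "x": -0.1351, "y": -0.2062, "z": 0.085, "fingers": 0.3},
    {"rx": 0, "ry": 0, "rz": 0.037, "x": -0.1351, "y": -0.2062, "z": 0.085, "fingers": 0.3}
  ]
}}

```text
time: 15.85
ee_pos: [0.4805, 0.0417, 0.093]
eef_rot: [0.699, 0.715, 0.0, -0.0]
ft_force: [0.4, 0.7, -1.3]
width: 0.0488
```

Run:
```python
from h import *
plan([(.4808,.0415,.0835,91.3)])
```

```text
t 15.85 pos [0.4805 0.0417 0.093 ] yaw 91.33 w 0.0488
(0.4808, 0.0415, 0.0835, 91.3) xyz [-0.0002, 0.0003, 0.0095] rot [0.0001, -0.0001, 0.0001]
```

{"op": "drive_tool", "data": {
  "plan": [
    {"rx": 0, "ry": 0, "rz": 0, "x": 0, "y": 0, "z": 0.006, "fingers": 0.3},
    {"rx": 0, "ry": 0, "rz": 0, "x": 0, "y": 0, "z": 0.0095, "fingers": 0.3},
    {"rx": 0, "ry": 0, "rz": 0, "x": 0, "y": 0, "z": 0.0095, "fingers": 0.3},
    {"rx": 0, "ry": 0, "rz": 0, "x": 0, "y": 0, "z": 0.0095, "fingers": 0.3},
    {"rx": 0, "ry": 0, "rz": 0, "x": 0, "y": 0, "z": 0.0095, "fingers": 0.8},
    {"rx": 0, "ry": 0, "rz": 0, "x": 0, "y": 0, "z": 0.0095, "fingers": 0.8},
    {"rx": 0, "ry": 0, "rz": 0, "x": 0, "y": 0, "z": 0.0095, "fingers": 0.8},
    {"rx": 0, "ry": 0, "rz": 0, "x": 0, "y": 0, "z": -0.05, "fingers": 0.9},
    {"rx": 0, "ry": 0, "rz": 0, "x": 0, "y": 0, "z": -0.1, "fingers": 1},
    {"rx": 0, "ry": 0, "rz": 0, "x": 0, "y": 0, "z": -0.1, "fingers": 1}
  ]
}}

```text
time: 17.1
ee_pos: [0.482, 0.0415, 0.1961]
eef_rot: [0.699, 0.715, 0.002, 0.003]
ft_force: [-0.0, -0.4, -1.7]
width: 0.085
```

Run:
```python
from h import *
from bench import viewer
im=viewer.camera("scene"); cv2.imwrite("pics/s12.png",cv2.resize(im["color"][140:300,150:400,::-1],None,fx=3,fy=3))
plan([(.629,-.2298,.19,72.5),(.629,-.2298,.082,72.5)])
```

```text
t 17.15 pos [0.4809 0.041  0.194 ] yaw 91.26 w 0.0857
(0.629, -0.2298, 0.19, 72.5) xyz [-0.274, 0.1421, 0.0047] rot [0.0005, 0.0001, 0.0521]
(0.629, -0.2298, 0.082, 72.5) xyz [-0.2739, 0.1417, 0.1127] rot [0.0005, 0.0001, 0.0521]
```

View pics/s12.png

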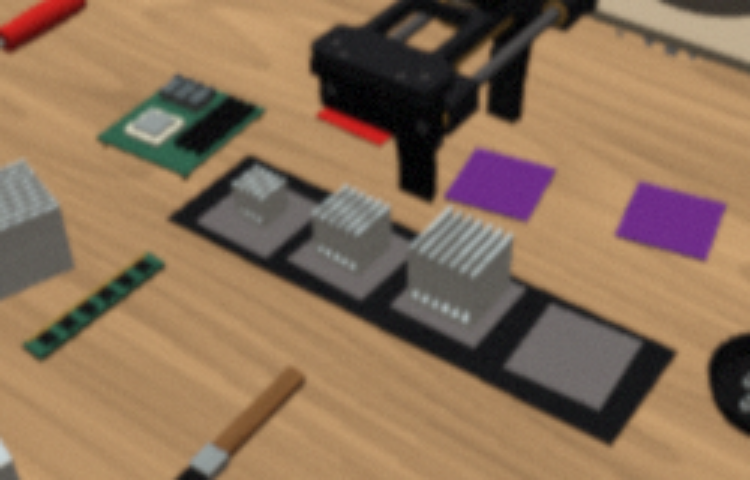

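C stands on pad3, at crop (460,265). Next is D: 60 mm, at top-view px (384,152).

{"op": "drive_tool", "data": {
  "plan": [
    {"rx": 0, "ry": 0, "rz": 0.0521, "x": -0.274, "y": 0.1419, "z": 0.005, "fingers": 1},
    {"rx": 0, "ry": 0, "rz": 0.0521, "x": -0.274, "y": 0.1419, "z": 0.005, "fingers": 1},
    {"rx": 0, "ry": 0, "rz": 0.0521, "x": -0.274, "y": 0.1419, "z": 0.005, "fingers": 1},
    {"rx": 0, "ry": 0, "rz": 0.0521, "x": -0.274, "y": 0.1419, "z": 0.005, "fingers": 1},
    {"rx": 0, "ry": 0, "rz": 0.0521, "x": -0.274, "y": 0.1419, "z": 0.005, "fingers": 1},
    {"rx": 0, "ry": 0, "rz": 0.0521, "x": -0.274, "y": 0.1419, "z": 0.005, "fingers": 1},
    {"rx": 0, "ry": 0, "rz": 0.0521, "x": -0.274, "y": 0.1419, "z": 0.005, "fingers": 1},
    {"rx": 0, "ry": 0, "rz": 0.0521, "x": -0.274, "y": 0.1419, "z": 0.04, "fingers": 1},
    {"rx": 0, "ry": 0, "rz": 0.0521, "x": -0.274, "y": 0.1419, "z": 0.04, "fingers": 1}
  ]
}}

```text
time: 18.27
ee_pos: [0.6264, -0.2277, 0.15]
eef_rot: [0.806, 0.592, -0.001, -0.002]
ft_force: [0.1, -0.3, 0.2]
width: 0.0868
```

Run:
```python
from h import *
from bench import viewer
im=viewer.camera("wrist"); cv2.imwrite("pics/w13.png",im["color"][:,:,::-1])
W=cloud(im);x,y,z=[W[...,i] for i in range(3)]
m=(abs(x-.63)<.06)&(abs(y+.23)<.06)&(z>.045)&(z<.066)
print(rect(W[m]))
plan([(.629,-.2298,.082,72.5)])
```

```text
(array([ 629.7, -229.7]), array([61.5, 60.2]), 72.2)
t 18.32 pos [ 0.6273 -0.2281  0.152 ] yaw 72.64 w 0.0869
(0.629, -0.2298, 0.082, 72.5) xyz [-0.0011, 0.0023, 0.0699] rot [-0.0004, -0.0, 0.0004]
```

View pics/w13.png

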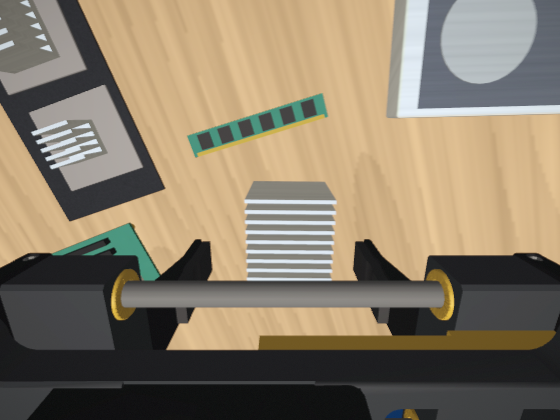

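{"op": "drive_tool", "data": {
  "plan": [
    {"rx": 0, "ry": 0, "rz": 0, "x": 0, "y": 0.001, "z": 0.035, "fingers": 1},
    {"rx": 0, "ry": 0, "rz": 0, "x": 0, "y": 0.001, "z": 0.07, "fingers": 1},
    {"rx": 0, "ry": 0, "rz": 0, "x": 0, "y": 0.001, "z": 0.07, "fingers": 1},
    {"rx": 0, "ry": 0, "rz": 0, "x": 0, "y": 0.001, "z": 0.07, "fingers": 1}
  ]
}}

```text
time: 18.82
ee_pos: [0.6301, -0.2297, 0.0849]
eef_rot: [0.806, 0.592, 0.001, 0.001]
ft_force: [-0.7, 0.3, -0.1]
width: 0.0873
```

Run:
```python
from h import *
plan([(.6292,-.2298,.081,72.4)])
```

```text
t 18.82 pos [ 0.6301 -0.2297  0.0849] yaw 72.55 w 0.0873
(0.6292, -0.2298, 0.081, 72.4) xyz [-0.0004, -0.0009, 0.0039] rot [0.0004, -0.0, 0.0004]
```

{"op": "drive_tool", "data": {
  "plan": [
    {"rx": 0, "ry": 0, "rz": 0, "x": 0, "y": -0.0005, "z": 0.001, "fingers": 1},
    {"rx": 0, "ry": 0, "rz": 0, "x": 0, "y": -0.0005, "z": 0.001, "fingers": 0.4},
    {"rx": 0, "ry": 0, "rz": 0, "x": 0, "y": -0.0005, "z": 0.001, "fingers": 0.4},
    {"rx": 0, "ry": 0, "rz": 0, "x": 0, "y": -0.0005, "z": 0.001, "fingers": 0.4},
    {"rx": 0, "ry": 0, "rz": 0, "x": 0, "y": -0.0005, "z": 0.001, "fingers": 0.4}
  ],
  "squeeze": 40
}}

```text
time: 19.45
ee_pos: [0.6287, -0.2298, 0.0816]
eef_rot: [0.806, 0.592, 0.0, 0.0]
ft_force: [-0.4, -0.3, 0.6]
width: 0.0599
```

{"op": "drive_tool", "data": {
  "plan": [
    {"rx": 0, "ry": 0, "rz": 0, "x": 0, "y": 0, "z": -0.05, "fingers": 0.4},
    {"rx": 0, "ry": 0, "rz": 0, "x": 0, "y": 0, "z": -0.1, "fingers": 0.4},
    {"rx": 0, "ry": 0, "rz": 0, "x": 0, "y": 0, "z": -0.12, "fingers": 0.4},
    {"rx": 0, "ry": 0, "rz": 0, "x": 0, "y": 0, "z": -0.12, "fingers": 0.4}
  ]
}}

```text
time: 19.95
ee_pos: [0.6288, -0.2299, 0.2019]
eef_rot: [0.806, 0.591, 0.0, 0.001]
ft_force: [0.3, 0.6, -3.2]
width: 0.0595
```

Run:
```python
from h import *
from bench import viewer
im=viewer.camera("wrist"); cv2.imwrite("pics/w14.png",im["color"][:,:,::-1])
plan([(.481,.1295,.2,94),(.481,.1295,.1,94)])
```

```text
t 20.0 pos [ 0.6281 -0.2298  0.2002] yaw 72.53 w 0.0598
(0.481, 0.1295, 0.2, 94) xyz [0.2985, -0.2482, 0.0004] rot [-0.0002, 0.0, -0.0596]
(0.481, 0.1295, 0.1, 94) xyz [0.2986, -0.2481, 0.1004] rot [-0.0002, 0.0, -0.0596]
```

View pics/w14.png

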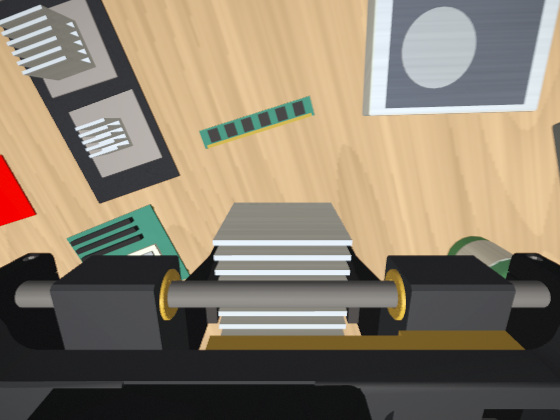

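D is held (60 mm). Moving over pad4.

{"op": "drive_tool", "data": {
  "plan": [
    {"rx": 0, "ry": 0, "rz": -0.0596, "x": 0.2986, "y": -0.2482, "z": 0, "fingers": 0.4},
    {"rx": 0, "ry": 0, "rz": -0.0596, "x": 0.2986, "y": -0.2482, "z": 0, "fingers": 0.4},
    {"rx": 0, "ry": 0, "rz": -0.0596, "x": 0.2986, "y": -0.2482, "z": 0, "fingers": 0.4},
    {"rx": 0, "ry": 0, "rz": -0.0596, "x": 0.2986, "y": -0.2482, "z": 0, "fingers": 0.4},
    {"rx": 0, "ry": 0, "rz": -0.0596, "x": 0.2986, "y": -0.2482, "z": 0, "fingers": 0.4},
    {"rx": 0, "ry": 0, "rz": -0.0596, "x": 0.2986, "y": -0.2482, "z": 0, "fingers": 0.4},
    {"rx": 0, "ry": 0, "rz": -0.0596, "x": 0.2986, "y": -0.2482, "z": 0, "fingers": 0.4},
    {"rx": 0, "ry": 0, "rz": -0.0596, "x": 0.2986, "y": -0.2482, "z": 0, "fingers": 0.4},
    {"rx": 0, "ry": 0, "rz": -0.0596, "x": 0.2986, "y": -0.2482, "z": 0.05, "fingers": 0.4},
    {"rx": 0, "ry": 0, "rz": -0.0596, "x": 0.2986, "y": -0.2482, "z": 0.1, "fingers": 0.4},
    {"rx": 0, "ry": 0, "rz": -0.0596, "x": 0.2986, "y": -0.2482, "z": 0.1, "fingers": 0.4},
    {"rx": 0, "ry": 0, "rz": -0.0596, "x": 0.2986, "y": -0.2482, "z": 0.1, "fingers": 0.4}
  ]
}}

```text
time: 21.5
ee_pos: [0.4824, 0.129, 0.1027]
eef_rot: [0.683, 0.731, 0.0, 0.0]
ft_force: [0.0, -0.7, -3.0]
width: 0.0599
```

Run:
```python
from h import *
plan([(.481,.1295,.0875,94)])
```

```text
t 21.5 pos [0.4824 0.129  0.1027] yaw 93.91 w 0.0599
(0.481, 0.1295, 0.0875, 94) xyz [0.0005, -0.0014, 0.0152] rot [0.0001, -0.0001, -0.0002]
```

{"op": "drive_tool", "data": {
  "plan": [
    {"rx": 0, "ry": 0, "rz": 0, "x": 0, "y": 0, "z": 0.007, "fingers": 0.4},
    {"rx": 0, "ry": 0, "rz": 0, "x": 0, "y": 0, "z": 0.012, "fingers": 0.4},
    {"rx": 0, "ry": 0, "rz": 0, "x": 0, "y": 0, "z": 0.012, "fingers": 0.4},
    {"rx": 0, "ry": 0, "rz": 0, "x": 0, "y": 0, "z": 0.012, "fingers": 0.4}
  ]
}}

```text
time: 22.0
ee_pos: [0.4816, 0.1296, 0.0898]
eef_rot: [0.682, 0.731, 0.0, 0.0]
ft_force: [-0.4, -0.0, -3.2]
width: 0.0596
```

Run:
```python
from h import *
plan([(.481,.1295,.0875,94)])
```

```text
t 22.0 pos [0.4816 0.1296 0.0898] yaw 93.99 w 0.0596
(0.481, 0.1295, 0.0875, 94) xyz [-0.0001, -0.0006, 0.0023] rot [0.0001, 0.0, -0.0]
```

{"op": "drive_tool", "data": {
  "plan": [
    {"rx": 0, "ry": 0, "rz": 0, "x": 0, "y": -0.0005, "z": 0.002, "fingers": 0.4},
    {"rx": 0, "ry": 0, "rz": 0, "x": 0, "y": -0.0005, "z": 0.002, "fingers": 0.4},
    {"rx": 0, "ry": 0, "rz": 0, "x": 0, "y": -0.0005, "z": 0.002, "fingers": 0.4},
    {"rx": 0, "ry": 0, "rz": 0, "x": 0, "y": -0.0005, "z": 0.002, "fingers": 0.9},
    {"rx": 0, "ry": 0, "rz": 0, "x": 0, "y": -0.0005, "z": 0.002, "fingers": 0.9},
    {"rx": 0, "ry": 0, "rz": 0, "x": 0, "y": -0.0005, "z": 0.002, "fingers": 0.9},
    {"rx": 0, "ry": 0, "rz": 0, "x": 0, "y": -0.0005, "z": -0.05, "fingers": 1},
    {"rx": 0, "ry": 0, "rz": 0, "x": 0, "y": 0, "z": -0.11, "fingers": 1},
    {"rx": 0, "ry": 0, "rz": 0, "x": 0, "y": 0, "z": -0.17, "fingers": 1},
    {"rx": 0, "ry": 0, "rz": 0, "x": -0.12, "y": 0, "z": -0.3, "fingers": 1},
    {"rx": 0, "ry": 0, "rz": 0, "x": -0.12, "y": 0, "z": -0.3, "fingers": 1},
    {"rx": 0, "ry": 0, "rz": 0, "x": -0.12, "y": 0, "z": -0.33, "fingers": 1}
  ]
}}

```text
time: 23.5
ee_pos: [0.4888, 0.0143, 0.4083]
eef_rot: [0.683, 0.731, -0.001, 0.0]
ft_force: [1.3, 0.2, 0.3]
width: 0.0869
```

Run:
```python
from h import *
from bench import viewer
plan([])
for c in ("scene","top","wrist"):
    im=viewer.camera(c); cv2.imwrite(f"pics/f_{c}.png",im["color"][:,:,::-1])
    W=cloud(im);x,y,z=[W[...,i] for i in range(3)];col=im["color"].astype(int)
    for n,(px,py),h in (("A",(495.4,-121.5),34),("B",(488.4,-42),44),("C",(480.8,41.5),54),("D",(481,129.5),64)):
        m=(abs(x*1000-px)<43)&(abs(y*1000-py)<41)&(z*1000>h-9)&(z*1000<h+6)
        if m.sum()>20: print(c,n,rect(W[m]),"ztop",round(float(np.percentile(z[m],95)),4),"pad",(px,py))
```

```text
t 23.5 pos [0.4888 0.0143 0.4083] yaw 93.88 w 0.0869
scene A (array([ 495. , -121.3]), array([30. , 28.4]), 89.3) ztop 0.0338 pad (495.4, -121.5)
scene B (array([487.9, -42.3]), array([40.9, 39.9]), 2.2) ztop 0.0439 pad (488.4, -42)
scene C (array([480.4,  41.4]), array([51. , 50.8]), 1.7) ztop 0.0538 pad (480.8, 41.5)
scene D (array([480.9, 130.2]), array([62., 61.]), 3.8) ztop 0.0642 pad (481, 129.5)
top D (array([477.8, 149.8]), array([60.3, 17.7]), 5.6) ztop 0.0667 pad (481, 129.5)
wrist A (array([ 494.2, -120.7]), array([27.6, 26.6]), 89.9) ztop 0.0346 pad (495.4, -121.5)
wrist B (array([487.9, -42. ]), array([38.7, 37.9]), 89.7) ztop 0.0449 pad (488.4, -42)
wrist C (array([479.9,  41.5]), array([48.8, 49.4]), 1.6) ztop 0.055 pad (480.8, 41.5)
wrist D (array([480.5, 130.4]), array([59.7, 60.3]), 4.2) ztop 0.0651 pad (481, 129.5)
```

View pics/f_scene.png

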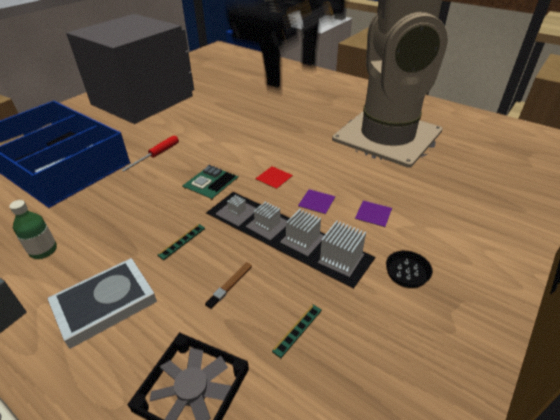

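View pics/f_wrist.png

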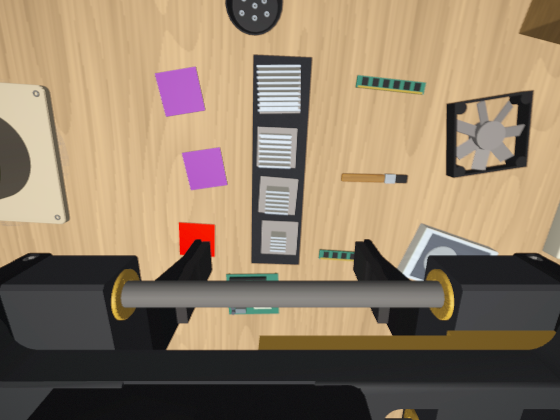

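All four stand in order from the board to the dish, at wrist px (279,238), (278,196), (276,150) and (279,89). They are centred to within about 1 mm and everything else is unmoved. I'll let the arm settle, then hand in.

{"op": "drive_tool", "data": {
  "plan": [
    {"rx": 0, "ry": 0, "rz": 0, "x": 0, "y": 0, "z": 0, "fingers": 1},
    {"rx": 0, "ry": 0, "rz": 0, "x": 0, "y": 0, "z": 0, "fingers": 1}
  ]
}}

```text
time: 23.9
ee_pos: [0.4889, 0.0172, 0.4058]
eef_rot: [0.681, 0.732, -0.001, -0.001]
ft_force: [0.1, -0.7, 0.6]
width: 0.087
```

```bash
python3 -c "
from bench import workorder
print(workorder.close_job())"
```

```text
the job is handed in; nothing more can be done
None
```

I set the four heat sinks upright on pads 1 to 4, smallest next to the circuit board and largest next to the screw dish. I then let go, raised the arm clear and handed the job in at about 24 s of the 88 s allowed.

In the last check, the scene and wrist cameras put each sink within about 1.5 mm of its pad's centre. Their top heights were right for standing flat on the pads, and nothing else on the bench looked moved.

The top camera could confirm nothing in that check: it gave no reading for three sinks and only a partial, unusable one for the largest, most likely because the arm was in its way. The first move call was refused because its rows left out some fields; it moved nothing.

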